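# Close the culture jar and hold the gas charger on its filling nipple

### The arm

A 7-joint arm with a two-finger parallel gripper is mounted at the origin on the work surface. World frame = base frame: x ahead of the robot, y to its left, z up, the work surface at z = 0. Lengths are in m, angles in rad, forces in N, time in s.
With the tool pointing down it reaches from about 0.425 to 0.8 m from the base axis. Payload 8.3 kg.
Tool frame: the origin (TCP) lies midway between the tips of the shut fingers; the grasp point (between the pads) lies 19 mm behind it; y points along the fingers, x is the direction in which the jaws open and shut, and the axes are right-handed (so a half turn about y gives the same grasp; the last joint's range is limited). The gripper opens to 85 mm and grips with 20 to 120 N. Pads are 22 mm wide; open, the fingers measure 114 mm over their backs; the gripper's body (76 mm by 85 mm) begins 54 mm behind the grasp point. The pads swing forward as they close: fully open they stand 13 mm farther back than shut.
Start: joints at [1.052, 0.383, 0.016, 1.37, -0.006, 1.388, -0.046], TCP at [0.275, -0.561, 0.231] pointing down, gripper open.
Joint ranges: [-2.95, 2.95], [-0.25, 2.06], [-1.52, 1.56], [0.18, 2.33], [-1.44, 4.58], [0.02, 2.06], [-3.01, 3.01]. Speed limits (rad/s): [2.39, 2.39, 3.01, 3.01, 3.14, 3.14, 3.14].

### API

Orientations are given as [roll, pitch, yaw] about the fixed x, y, z axes, in that order (R = Rz(yaw) Ry(pitch) Rx(roll)).
In Python, from station import * gives the robot as it stands.
- The arm moves only by the shell command python3 -m inch 'ROWS' [OPENING]. ROWS is JSON, a list that holds one entry, the list of rows, each a list of 4 numbers: the shift along the tool's x, y, z in cm, then the turn about the tool's y in units of 5 degrees (1.0 is 5 degrees). A call has 1 to 5 rows; each row is the pose to reach, as a shift and turn from the pose commanded when the call began, along the tool's axes at that moment; what a row does not reach only later rows make up. A row lasts 1/12 s, in which the tool goes at most 41.7 mm and 7.16 degrees, less where a joint would pass 70% of its speed; a pose out of reach is approached as far as the arm can. A call with a gripper value outside its range is refused whole. OPENING is the gripper's target within -1 to 1 (shut at 1, half-way at 0, fully open at -1), set as the call begins (- or left out, the last holds). The fingers move at their own pace and stop on an object; the grip force is fixed at half the most. Time passes only in rows, so rows that repeat a pose let the fingers close. It gives the time, the measured TCP pose, the force and the opening at its end, in the units of the state.
- get_obs(): the state, without advancing time (a new reading comes with each control period).
- snapshot(name): name is "side" or "top" or "wrist"; returns a dict with "color" (400x640x3 uint8, red, green, blue), "z_map" (400x640 float32, m along the optical axis (not along the pixel's ray), 0 where there is no reading), "intrinsics" (3x3 intrinsics, pixels), "pose" (4x4, takes a point from camera to world coordinates). Camera axes: x right, y down, z forward; pixel columns grow to the right and rows downward; lengths in m; the calibration is good to about 2 mm. The wrist camera is an equidistant fisheye: a pixel r from the principal point sees the ray r / f radians off the axis. A picture is of the moment at which its call begins.
- close_job(): hands the job in, once; it reports no verdict.
Trained networks look in a picture, given as the dict that the camera call returned (one of the last four; its "shot" number tells which), for a name from the list of things; names that differ only in an ending like _2 or _b are one class to them, and where a whole thing is asked for, a point or a joint stands for the part that bears it (a point fixed in the world has none). Each returns a list of dicts, best first, with "conf" (0 to 1); they miss things now and then, are a little off and sometimes report something else, mostly with a low value. They report only what shows in the picture. A call takes as long as a camera call. They do not tell look-alikes from the thing itself.
- spot_in(picture, query): "centre" ([column, row] in pixels, amid what is visible of it).
- place_of(picture, query): "centre" ([column, row] in pixels: a listed point, or the origin of a listed thing).
The state is a dict: "clock": time; "joint_positions": joint angles; "joint_velocities": joint speeds; "tau": joint torques, N m; "position": TCP position; "ee_rot": TCP orientation; "wrist_force": force on the tool from outside, world axes, zero at the start; "ft_torque": the same for the moment, N m; "gripper_width": opening from 0.0 (shut) to 1.0 (fully open).
Only numpy, scipy, OpenCV 4.12 (cv2) and the standard library are available. Lean on these libraries where they do the work, as an engineer would, in place of code of your own. Each camera call takes 0.05 s, during which the arm holds its last target.

### The job

The lid of the clear culture jar is only lying loosely, a little crooked, on its seal: press it down until it sits level on the rim all round. Then take the orange gas charger out of its dock and push its coupler squarely onto the tilted brass nipple beside the jar, past the snap of the two catches and on until it is fully home against the valve spring. Finish while still gripping the charger and holding it pressed fully home, with the lid still seated and the dishes, beaker and bottle left where they are.

Things in the scene. Friction and masses are not known exactly. Their poses are not given: they have to be found in the camera images.
- lid_knob (a point): centre of the flat top of the lid's white knob (32 mm across, 22 mm high). The loose lid (about 130 g, blue, 120 mm across) lies on three stiff rubber seal blocks, 4 to 7 mm above the rim, up to 2 degrees crooked. A push of 11 N or more on the middle of the knob drives the blocks down and they stay down; seated, the knob top is 31 mm above the rim. z = the lid's upward axis
- lid_under (a point): centre of the underside of the lid's disc (9 mm thick), the face that comes to lie on the rim; 31 mm below the knob top along the lid's axis. A plug 92 mm across reaches 8 mm below it into the jar mouth. z = the lid's upward axis
- rim (a point): centre of the jar's mouth at rim height, 92 mm above the bench. Jar: clear, 108 mm outside, 100 mm inside, fixed to the grey base plate (150 x 330 x 12 mm); axes are those of the plate: z up, x away from the robot at yaw 0, y towards the jar end of the plate
- nipple_seat (a point): foot of the brass nipple: centre of the round aluminium face on which the coupler's mouth rests when fully home. Fixed to the base plate, 185 mm from the jar's axis, 55 mm above the bench. z axis points out along the nipple, tilted 25 degrees from vertical towards the plate's -x side (the robot); x and y lie in the face. Nipple 12 mm across, 26 mm long, tapered tip
- charger_mid (a point): centre of the loose orange gas charger (round, 100 mm high, about 180 g), standing mouth down in its dock. Up from the mouth: brass tube 24 mm across with a 32 mm bead (0 to 8 mm), black shoulder 46 mm across (27 to 36 mm), orange grip 28 mm across (36 to 94 mm), cap. Grip the orange part; fingertips just above the shoulder bear on it when pushing. z = mouth to cap; its turn does not matter
- charger_mouth (a point): centre of the charger's open lower end: bore 16 mm across and 27 mm deep (2 mm clearance round the nipple). 50 mm below charger_mid along the charger's axis. Fully home, this point lies on nipple_seat with both z axes in line
- dock: grey dock of the charger, fixed: base 85 x 85 x 4 mm with a collar 52 mm across, 40 mm inside, reaching 24 mm above the bench; origin at the underside; the charger's mouth is 4 mm above the bench in it
- charger: the same charger; origin at charger_mouth, z axis from mouth to cap
- valve (a joint): thin steel pin standing 8 mm out of the nipple's tip; value = how far it is pressed in, m: 0 free, about 0.007 fully home (touched when the mouth is 7 mm from the face). Its spring pushes back with about 3 N at first touch, 10 N fully home; let go, the charger rises about 4 mm onto the catches and the valve shuts
- catch_a (a joint): spring catch: red roller on the nipple's +y side, 14 mm above the face, in a steel guide block (20 mm above the face, 38 mm out from the axis). Value = m pushed outwards: 0 at rest, about 0.003 as the coupler's bead passes, near 0 again once snapped behind it. The snap takes about 9 N along the nipple, the mouth then being 16 to 7 mm from the face
- catch_b (a joint): the same catch on the -y side; the two rollers stand 26 mm apart
- dishes_a: stack of two closed round dishes, 90 mm across, 29 mm high, red filling; origin at the underside; leave alone
- dish_b: single closed round dish, 90 mm across, 14 mm high, straw-coloured filling; origin at the underside; leave alone
- beaker: clear plastic beaker, 74 mm across, 90 mm high; origin at the underside; leave alone
- reagent: amber bottle with blue cap, 60 mm across, 130 mm high; origin at the underside; leave alone
Mind the look-alikes: they are no part of the job. What is shaped like the part that bears lid_knob but green or pink is not meant.

How it is judged:
On the way, in this order (a step that is already met when the one before it is completed fails the run):
1. the lid is pressed down level onto the rim, the charger still in its dock (z of lid_under in the frame of rim between -0.004 and 0.002 m and horizontal distance between lid_under and rim below 0.008 m and angle between lid_under's own z axis and vertical below 0.02 rad and distance of charger_mid from where it was at the start of the episode below 0.03 m), for 0.2 s.
2. the charger is out of its dock and off the bench, in the fingers (height (world z) of charger_mouth above 0.035 m and contact force between charger and the fingers above 1 N), for 0.1 s.
3. the coupler has snapped past the catches and is fully home on the nipple (value of joint valve above 0.0052 m and value of joint each of catch_a, catch_b below 0.0015 m and distance between charger_mouth and nipple_seat below 0.004 m and angle between the z axis of charger_mouth and the z axis of nipple_seat, either way round below 0.1 rad), for 0.2 s.
At the end, for the whole second after the job is handed in: The charger is held in the fingers (over 3 N) fully home on the nipple: mouth within 4 mm of the seat, axes within 0.1 rad, valve pin pressed in over 5.2 mm, both catches sprung back (under 1.5 mm); the lid is on the rim within 2 mm of touching, level within 0.02 rad and centred within 8 mm (all of step 3 and z of lid_under in the frame of rim between -0.004 and 0.002 m and horizontal distance between lid_under and rim below 0.008 m and angle between lid_under's own z axis and vertical below 0.02 rad and contact force between charger and the fingers above 3 N); the arm keeps its last pose, push and grip.
It fails at once if a dish, the beaker or the bottle is pushed more than 3 cm or tipped over (distance of any of dishes_a, dish_b, beaker, reagent from where it was at the start of the episode above 0.03 m or angle between any of dishes_a, dish_b, beaker, reagent's own z axis and vertical above 0.5 rad).
It also fails if it takes over 48 s, if anything falls off the work surface, if the arm or the gripper's body presses on something with over 40 N, if the wrist force passes 120 N, or if a joint passes its speed limit or range.

## Working session

There is one attempt and no reset: what is moved stays moved. The work goes in short steps, Python scripts to look and compute and a shell command to move; the robot and the scene stay as the last step left them, time stands still between calls to the robot, and variables do not carry over. Pictures are saved under pics/ and viewed, and the job is handed in when it is done.

```bash
ls; mkdir -p pics; python3 - <<'E'
from station import *
import cv2
o=get_obs();print(o)
for n in("side","top","wrist"):
    s=snapshot(n);cv2.imwrite(f"pics/{n}0.png",s["color"][:,:,::-1])
    print(n,s["intrinsics"],s["pose"])
    for q in("lid_knob","rim","nipple_seat","charger_mid","charger_mouth","dock"):
        print(q,[(p["centre"],round(p["conf"],2)) for p in place_of(s,q)])
E
```

```text
pics
{'clock': 0.0, 'joint_positions': array([ 1.05206487,  0.38425057,  0.01637303,  1.37115572, -0.00627602,
        1.38817669, -0.04652748]), 'joint_velocities': array([-1.60040982e-06, -1.38926321e-04, -5.29487400e-04,  1.62341956e-03,
       -6.02424227e-04, -1.50684740e-03,  7.18329655e-04]), 'tau': array([ 4.73772943e-04, -6.27595997e+01,  8.44258815e-01, -3.71832025e+01,
        1.62536104e-02,  1.39934983e-02,  1.84215924e-05]), 'position': array([ 0.27493814, -0.56072787,  0.2302704 ]), 'ee_rot': array([-1.5708546 ,  0.00193962, -1.11492342]), 'wrist_force': array([-0.27886505, -0.10864978, -0.01529152]), 'ft_torque': array([ 0.00157924, -0.00635207,  0.029081  ]), 'gripper_width': 0.9984820560373948}
side [[497.6245824    0.         321.24807912]
 [  0.         497.6245824  186.9698477 ]
 [  0.           0.           1.        ]] [[ 0.97919957 -0.11359149  0.16812252  0.32081761]
 [-0.20280123 -0.52214448  0.82839411 -1.20807515]
 [-0.00631427 -0.84525861 -0.53432014  0.87979918]
 [ 0.          0.          0.          1.        ]]
lid_knob [([236.6, 243.5], 0.83), ([233.0
[... 623 characters left out ...]
 0.92), ([408.6, 309.6], 0.72), ([477.0, 250.5], 0.29)]
rim []
nipple_seat [([369.0, 229.8], 0.86)]
charger_mid [([485.0, 251.6], 0.52)]
charger_mouth [([474.2, 252.6], 0.7)]
dock [([473.4, 249.1], 0.67)]
wrist [[309.70691629   0.         318.22054791]
 [  0.         309.70691629 199.88615982]
 [  0.           0.           1.        ]] [[ 4.40731348e-01 -8.58226082e-01 -2.63066286e-01  3.41646966e-01]
 [-8.97638852e-01 -4.21578396e-01 -1.28515159e-01 -5.27596521e-01]
 [-6.08001226e-04  2.92779178e-01 -9.56179891e-01  3.72620779e-01]
 [ 0.00000000e+00  0.00000000e+00  0.00000000e+00  1.00000000e+00]]
lid_knob [([59.6, 37.6], 0.65)]
rim []
nipple_seat []
charger_mid []
charger_mouth []
dock []
```

View pictures.

View pics/side0.png

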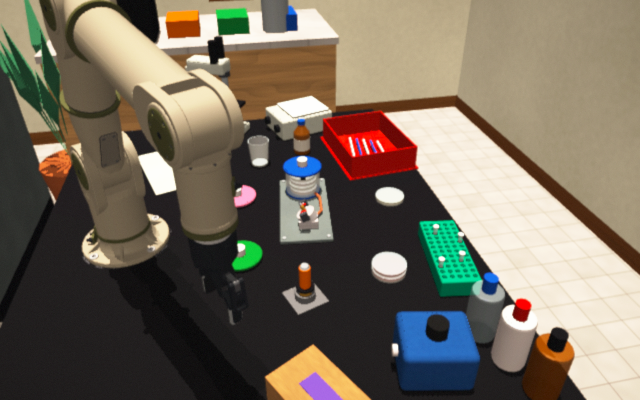

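View pics/top0.png

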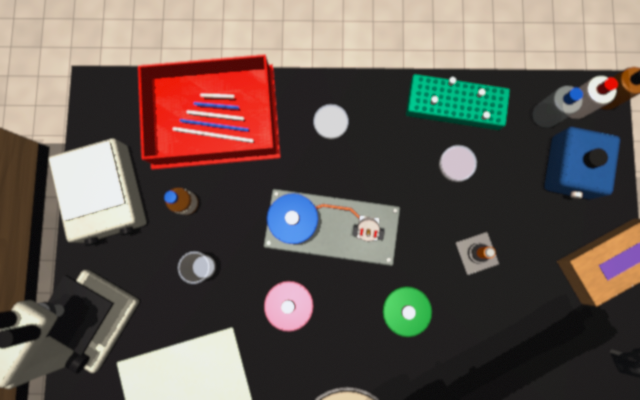

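View pics/wrist0.png

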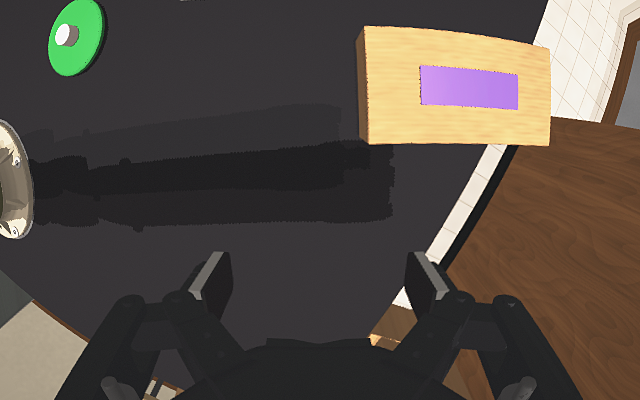

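```bash
cat > h.py <<'E'
from station import *
import numpy as np,cv2
from scipy.spatial.transform import Rotation as Ro
def ray(s,uv):
    K=s["intrinsics"];d=np.linalg.inv(K)@[*uv,1];P=s["pose"]
    return P[:3,3],P[:3,:3]@d
def atz(s,uv,z):
    c,d=ray(s,uv);return c+d*(z-c[2])/d[2]
def dep(s,uv):
    c,d=ray(s,uv);u,v=np.round(uv).astype(int);return c+d*s["z_map"][v,u]
def tri(s1,u1,s2,u2):
    c1,d1=ray(s1,u1);c2,d2=ray(s2,u2)
    t=np.linalg.lstsq(np.stack([d1,-d2],1),c2-c1,rcond=None)[0]
    a,b=c1+d1*t[0],c2+d2*t[1];return (a+b)/2,np.linalg.norm(a-b)
def cloud(s):
    K=s["intrinsics"];v,u=np.mgrid[:400,:640];z=s["z_map"]
    p=np.stack([(u-K[0,2])/K[0,0]*z,(v-K[1,2])/K[1,1]*z,z],-1)
    return p@s["pose"][:3,:3].T+s["pose"][:3,3]
def tool():
    o=get_obs();return o["position"],Ro.from_euler("xyz",o["ee_rot"]).as_matrix()
E
python3 - <<'E'
from h import *
np.set_printoptions(precision=4,suppress=True)
a=snapshot("side");b=snapshot("top")
for n,u1,u2,z in(("knob",(300.8,158.2),(290.1,218.7),.128),("seat",(304.1,213),(369,229.8),.055),("dockmouth",(305.9,299),(474.2,252.6),.004),("chmid",(303.9,279.7),(485,251.6),.054)):
    print(n,tri(a,u1,b,u2),atz(a,u1,z),atz(b,u2,z),dep(a,u1),dep(b,u2))
for s,n,(x0,y0,x1,y1) in((a,"side",(230,110,390,330)),(b,"top",(250,170,510,290))):
    cv2.imwrite(f"pics/{n}1.png",cv2.resize(s["color"][y0:y1,x0:x1,::-1],None,fx=3 if n=="top" else 2.7,fy=3 if n=="top" else 2.7,interpolation=cv2.INTER_CUBIC))
# lid: blue pixels cloud top
for s in(a,b):
    c=s["color"].astype(int);P=cloud(s);m=(c[...,2]>c[...,0]+80)&(c[...,2]>150)&(np.hypot(P[...,0]-.42,P[...,1]-.12)<.2)&(s["z_map"]>0)
    q=P[m];print(len(q),q.mean(0),q.min(0),q.max(0))
E
```

```text
knob (array([0.5285, 0.1364, 0.1273]), np.float64(0.0016815142401586552)) [0.5292 0.1352 0.128 ] [0.5276 0.1364 0.128 ] [0.5281 0.1286 0.1317] [0.5272 0.136  0.1323]
seat (array([ 0.5067, -0.0511,  0.0517]), np.float64(0.0038723885141069133)) [ 0.504  -0.0556  0.055 ] [ 0.5084 -0.051   0.055 ] [ 0.4994 -0.0844  0.0756] [ 0.5076 -0.05    0.068 ]
dockmouth (array([ 0.4577, -0.3269, -0.0103]), np.float64(0.002301096736835803)) [ 0.4566 -0.3411  0.004 ] [ 0.4563 -0.3225  0.004 ] [ 0.454 -0.358  0.021] [ 0.4557 -0.3107  0.0435]
chmid (array([ 0.4564, -0.3322,  0.059 ]), np.float64(0.003457459751640038)) [ 0.4555 -0.3267  0.054 ] [ 0.4582 -0.334   0.054 ] [ 0.4532 -0.342   0.0683] [ 0.4574 -0.3195  0.0992]
511 [0.5291 0.1199 0.1061] [0.4733 0.07   0.0013] [0.5894 0.3049 0.1253]
1816 [0.5301 0.1336 0.1055] [0.4725 0.0752 0.01  ] [0.5887 0.1934 0.113 ]
```

View pics/side1.png

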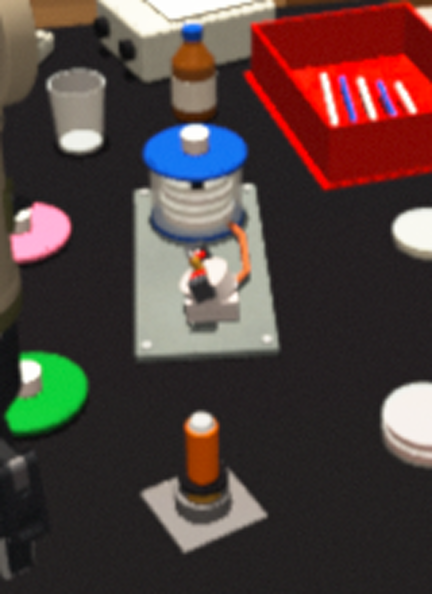

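View pics/top1.png

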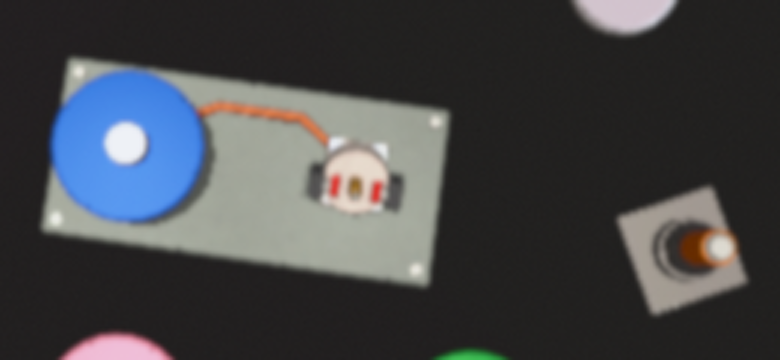

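```bash
python3 - <<'E'
from h import *
np.set_printoptions(precision=4,suppress=True)
b=snapshot("top");c=b["color"].astype(int);P=cloud(b)
cr=lambda x,y:(250+(x+.5)/3-.5,170+(y+.5)/3-.5)
H=[atz(b,cr(*p),.012)[:2] for p in((78,71),(436,121),(416,270),(56,218))];print(np.array(H))
v=H[0]-H[1]+H[3]-H[2];print("platey",np.degrees(np.arctan2(v[1],v[0])),"centre",np.mean(H,0))
yaw=np.arctan2(v[1],v[0])-np.pi/2
ax=np.array([-np.sin(.4363)*np.cos(yaw),-np.sin(.4363)*np.sin(yaw),np.cos(.4363)]);print(ax)
r=atz(b,cr(356,187.5),.055+.014*ax[2]);print("seat from rollers",r-.014*ax)
print("red");
v_,u_=np.mgrid[:400,:640]
m=(c[...,0]>c[...,1]+90)&(abs(u_-369)<12)&(abs(v_-232)<10)
uv=(u_[m].mean(),v_[m].mean());print(m.sum(),uv);r=atz(b,uv,.055+.014*ax[2]);print(r-.014*ax)
m=(c.min(-1)>170)&(abs(u_-290)<12)&(abs(v_-218)<12);uv=(u_[m].mean(),v_[m].mean());print("knob",m.sum(),uv,atz(b,uv,.128))
m=(c[...,2]>c[...,0]+70)&(abs(u_-290)<35)&(abs(v_-218)<35);(cx,cy),rad=cv2.minEnclosingCircle(np.stack([u_[m],v_[m]],1).astype(np.float32));print("lid",cx,cy,rad,atz(b,(cx,cy),.106))
m=(c.min(-1)>150)&(abs(u_-490)<12)&(abs(v_-252)<12);uv=(u_[m].mean(),v_[m].mean());print("cap",m.sum(),uv,atz(b,uv,.104))
K=np.array([r-.014*ax]);print("rim pred from seat",K+0.185*np.array([-np.sin(yaw),np.cos(yaw),0]))
for q in("dish_b","dishes_a","beaker","reagent"):
    print(q,[(p["centre"],round(p["conf"],2),atz(b,p["centre"],0)[:2]) for p in place_of(b,q)][:2])
E
```

```text
[[ 0.6023  0.1856]
 [ 0.5624 -0.1207]
 [ 0.4362 -0.1031]
 [ 0.4766  0.201 ]]
platey 82.50592378460004 centre [0.5194 0.0407]
[-0.419   0.0551  0.9063]
seat from rollers [ 0.5077 -0.0492  0.055 ]
red
30 (np.float64(368.53333333333336), np.float64(232.63333333333333))
[ 0.5066 -0.0497  0.055 ]
knob 148 (np.float64(291.3783783783784), np.float64(217.30405405405406)) [0.5309 0.1335 0.128 ]
lid 291.8847351074219 218.2633514404297 25.660961151123047 [0.5305 0.1343 0.106 ]
cap 47 (np.float64(489.7659574468085), np.float64(252.10638297872342)) [ 0.4563 -0.3291  0.104 ]
rim pred from seat [[0.5307 0.1337 0.055 ]]
dish_b [([330.3, 120.9], 0.88, array([0.7988, 0.0474]))]
dishes_a [([454.1, 164.4], 0.75, array([ 0.685 , -0.2773])), ([475.2, 248.7], 0.26, array([ 0.4663, -0.3265]))]
beaker [([203.9, 264.7], 0.62, array([0.4185, 0.3653]))]
reagent [([188.4, 205.7], 0.63, array([0.5693, 0.4122]))]
```

```bash
cat >> h.py <<'E'
def go(x,y,z,yaw=-97.5):
    p,R=tool();d=R.T@(np.array([x,y,z])-p)*100
    e=Ro.from_matrix(R).as_euler("xyz",degrees=True)
    t=(e[2]-yaw+180)%360-180
    o=get_obs();print("clock",round(o["clock"],2),"pos",p.round(4),"rpy",e.round(1),"ROW",d.round(2),round(t/5,2),"F",o["wrist_force"].round(1),"w",round(o["gripper_width"],3))
E
python3 -m inch '[[[-51.2,0,53.5,6.7],[-51.2,0,53.5,6.7],[-51.2,0,53.5,6.7],[-51.2,0,53.5,6.7],[-51.2,0,53.5,6.7]]]' 1; python3 -c "
from h import *
go(.530,.1338,.20)"
```

```text
clock: 1.82
position: [0.3457, -0.3681, 0.2315]
ee_rot: [-1.57, -0.0, -1.706]
wrist_force: [1.6, -0.8, -0.2]
gripper_width: 0.297
clock 1.82 pos [ 0.3457 -0.3681  0.2315] rpy [-90.   -0.  -97.8] ROW [-52.22   3.12  11.47] -0.05 F [ 1.6 -0.8 -0.2] w 0.297
```

```bash
python3 -m inch '[[[-52,3,11.5,0],[-52,3,11.5,0],[-52,3,11.5,0],[-52,3,11.5,0],[-52,3,11.5,0]]]' 1; python3 -c "
from h import *
go(.530,.1338,.20)"
```

```text
clock: 2.23
position: [0.4165, -0.172, 0.2199]
ee_rot: [-1.57, -0.0, -1.7]
wrist_force: [1.0, -0.3, 0.8]
gripper_width: -0.002
clock 2.23 pos [ 0.4165 -0.172   0.2199] rpy [-89.9  -0.  -97.4] ROW [-31.78   1.99   7.32] 0.02 F [ 1.  -0.3  0.8] w -0.002
```

```bash
python3 -m inch '[[[-31.7,2,7.3,0],[-31.7,2,7.3,0],[-31.7,2,7.3,0],[-31.7,2,7.3,0],[-31.7,2,7.3,0]]]' 1; python3 -c "
from h import *
go(.530,.1338,.14)"
```

```text
clock: 2.65
position: [0.4889, 0.023, 0.2072]
ee_rot: [-1.57, 0.0, -1.7]
wrist_force: [1.9, -0.1, 0.9]
gripper_width: -0.002
clock 2.65 pos [0.4889 0.023  0.2072] rpy [-89.9   0.  -97.4] ROW [-11.51   6.72   2.64] 0.02 F [ 1.9 -0.1  0.9] w -0.002
```

```bash
python3 -m inch '[[[-11.5,3,2.6,0],[-11.5,3,2.6,0],[-11.5,5.5,2.6,0],[-11.5,5.5,2.6,0],[-11.5,5.5,2.6,0]]]' 1; python3 -c "
from h import *
go(.530,.1338,.14)
s=snapshot('wrist');cv2.imwrite('pics/w1.png',s['color'][:,:,::-1])"
```

```text
clock: 3.07
position: [0.5276, 0.1344, 0.1494]
ee_rot: [-1.575, 0.0, -1.695]
wrist_force: [-0.3, -0.0, -1.2]
gripper_width: 0.001
clock 3.07 pos [0.5276 0.1344 0.1494] rpy [-90.3   0.  -97.1] ROW [0.03 0.94 0.25] 0.08 F [-0.3 -0.  -1.2] w 0.001
```

View pics/w1.png

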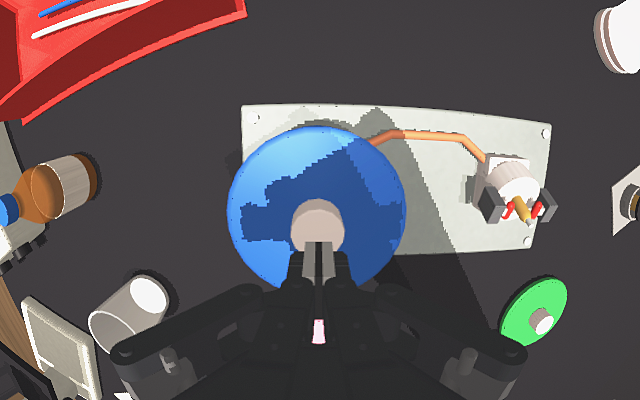

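Shut fingers at (318,245) sit over the blue lid's knob at (318,228), and the rest of the scene is clear of the arm. Next I descend gently onto the knob.

```bash
python3 -m inch '[[[0,1,0.2,0],[0,2,0.2,0],[0,2.2,0.2,0],[0,2.4,0.2,0],[0,2.4,0.2,0]]]' 1; python3 -c "
from h import *
go(.530,.1338,.123)"
```

```text
clock: 3.53
position: [0.5312, 0.1302, 0.1281]
ee_rot: [-1.57, -0.001, -1.701]
wrist_force: [0.4, -0.3, -0.2]
gripper_width: -0.001
clock 3.53 pos [0.5312 0.1302 0.1281] rpy [-90.   -0.  -97.5] ROW [-0.34  0.51 -0.17] 0.0 F [ 0.4 -0.3 -0.2] w -0.001
```

```bash
python3 -m inch '[[[-0.35,-0.1,-0.1,0],[-0.35,0,-0.1,0],[-0.35,0.2,-0.1,0],[-0.35,0.4,-0.1,0],[-0.35,0.5,-0.1,0]]]' 1; python3 -c "
from h import *
go(.530,.1338,.123)"
```

```text
clock: 3.95
position: [0.5308, 0.1361, 0.124]
ee_rot: [-1.569, 0.001, -1.699]
wrist_force: [-3.1, 0.5, 10.0]
gripper_width: 0.001
clock 3.95 pos [0.5308 0.1361 0.124 ] rpy [-89.9   0.1 -97.3] ROW [ 0.24  0.1  -0.05] 0.03 F [-3.1  0.5 10. ] w 0.001
```

```bash
python3 -m inch '[[[0.1,0.2,0,0],[0.1,0.3,0,0],[0.1,0.3,0,0],[0.1,0.3,0,0]]]' 1; python3 -c "
from h import *
go(.530,.1338,.123)"
```

```text
clock: 4.28
position: [0.5307, 0.1361, 0.1231]
ee_rot: [-1.568, 0.002, -1.698]
wrist_force: [-10.1, 0.9, 23.2]
gripper_width: 0.001
clock 4.28 pos [0.5307 0.1361 0.1231] rpy [-89.9   0.1 -97.3] ROW [ 0.24  0.   -0.04] 0.04 F [-10.1   0.9  23.2] w 0.001
```

```bash
python3 -m inch '[[[0,0.15,0.05,0],[0,0.15,0.05,0],[0,-2,0,0],[0,-6,0,0],[0,-8,0,0]]]' 1; python3 -c "
from h import *
np.set_printoptions(precision=4,suppress=True)
go(.456,-.329,.16)
a=snapshot('side')
P=cloud(a);c=a['color'].astype(int)
m=(c.min(-1)>150)&(np.hypot(P[...,0]-.53,P[...,1]-.134)<.016)&(P[...,2]>.105);print(m.sum(),P[m].mean(0),P[m].max(0))
cv2.imwrite('pics/s2.png',cv2.resize(a['color'][120:240,240:380,::-1],None,fx=5,fy=5,interpolation=cv2.INTER_CUBIC))
q=snapshot('wrist');cv2.imwrite('pics/w2.png',q['color'][:,:,::-1])
"
```

```text
clock: 4.7
position: [0.5311, 0.1348, 0.2035]
ee_rot: [-1.568, 0.001, -1.699]
wrist_force: [1.7, 0.1, 0.4]
gripper_width: 0.002
clock 4.7 pos [0.5311 0.1348 0.2035] rpy [-89.8   0.1 -97.3] ROW [46.97  4.28 -1.53] 0.03 F [1.7 0.1 0.4] w 0.002<string>:7: RuntimeWarning: Mean of empty slice.
  ret = um.true_divide(
Traceback (most recent call last):
ValueError: zero-size array to reduction operation maximum which has no identity
```

```bash
python3 -m inch '[[[47,0,-1.5,0],[47,0,-1.5,0],[47,0,-1.5,0],[47,0,-1.5,0],[47,0,-1.5,0]]]' -1; python3 -c "
from h import *
np.set_printoptions(precision=4,suppress=True)
go(.456,-.329,.16)
a=snapshot('side');b=snapshot('top')
for s in(a,b):
  P=cloud(s);c=s['color'].astype(int)
  m=(c[...,2]>c[...,0]+70)&(np.hypot(P[...,0]-.53,P[...,1]-.134)<.057)&(P[...,2]>.09);q=P[m]
  A=np.c_[q[:,:2]-[.53,.134],np.ones(len(q))];print(len(q),np.linalg.lstsq(A,q[:,2],rcond=None)[0],np.median(q[:,2]))
cv2.imwrite('pics/s2.png',cv2.resize(a['color'][120:240,240:380,::-1],None,fx=5,fy=5,interpolation=cv2.INTER_CUBIC))
"
```

```text
clock: 5.17
position: [0.4964, -0.0732, 0.2]
ee_rot: [-1.57, -0.0, -1.699]
wrist_force: [1.0, -1.3, -0.1]
gripper_width: 0.707
clock 5.17 pos [ 0.4964 -0.0732  0.2   ] rpy [-90.   -0.  -97.3] ROW [25.89  4.   -0.74] 0.03 F [ 1.  -1.3 -0.1] w 0.707
349 [0.0164 0.0147 0.102 ] 0.10192098870281785
1648 [0.0036 0.0028 0.1007] 0.10067398509030967
```

View pics/s2.png

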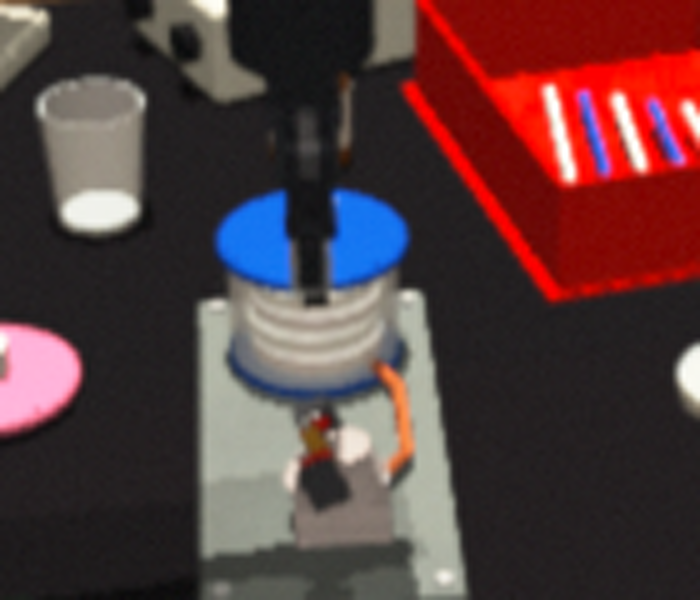

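The lid's top plane now fits at 0.1007 m (seated would be 0.101) with a tilt of about 0.005 rad, so it is seated. On to the charger.

```bash
python3 -m inch '[[[25.9,4,-0.8,0],[25.9,4,-0.8,0],[25.9,4,-0.8,0],[25.9,4,-0.8,0],[25.9,4,-0.8,0]]]' -1; python3 -c "
from h import *
go(.456,-.329,.16)"
```

```text
clock: 5.68
position: [0.4639, -0.2763, 0.1678]
ee_rot: [-1.57, -0.0, -1.699]
wrist_force: [0.7, -0.5, 0.1]
gripper_width: 1.003
clock 5.68 pos [ 0.4639 -0.2763  0.1678] rpy [-90.   -0.  -97.3] ROW [ 5.33  0.79 -0.11] 0.03 F [ 0.7 -0.5  0.1] w 1.003
```

```bash
python3 -m inch '[[[5.3,0.5,-0.1,0],[5.3,0.5,-0.1,0],[5.3,0.5,-0.1,0],[5.3,0.5,-0.1,0]]]' -1; python3 - <<'E'
from h import *
go(.456,-.329,.045)
s=snapshot('wrist');cv2.imwrite('pics/w3.png',s['color'][:,:,::-1])
a=snapshot('side');cv2.imwrite('pics/s3.png',cv2.resize(a['color'][200:340,230:390,::-1],None,fx=5,fy=4.2,interpolation=cv2.INTER_CUBIC))
E
```

```text
clock: 6.02
position: [0.4562, -0.3277, 0.1625]
ee_rot: [-1.571, 0.001, -1.702]
wrist_force: [0.1, 1.2, 1.0]
gripper_width: 0.997
clock 6.02 pos [ 0.4562 -0.3277  0.1625] rpy [-90.    0.  -97.5] ROW [ 0.14 11.75 -0.  ] 0.0 F [0.1 1.2 1. ] w 0.997
```

View pics/w3.png

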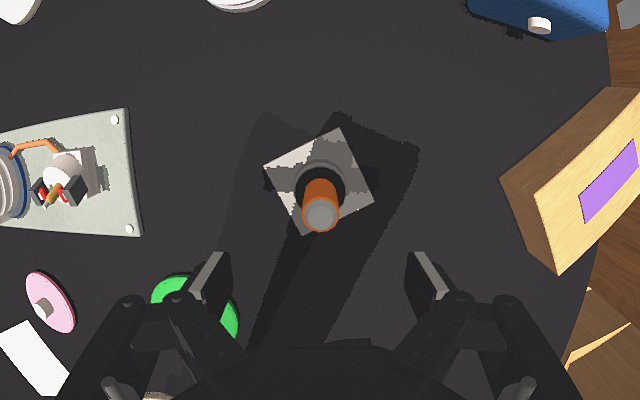

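View pics/s3.png

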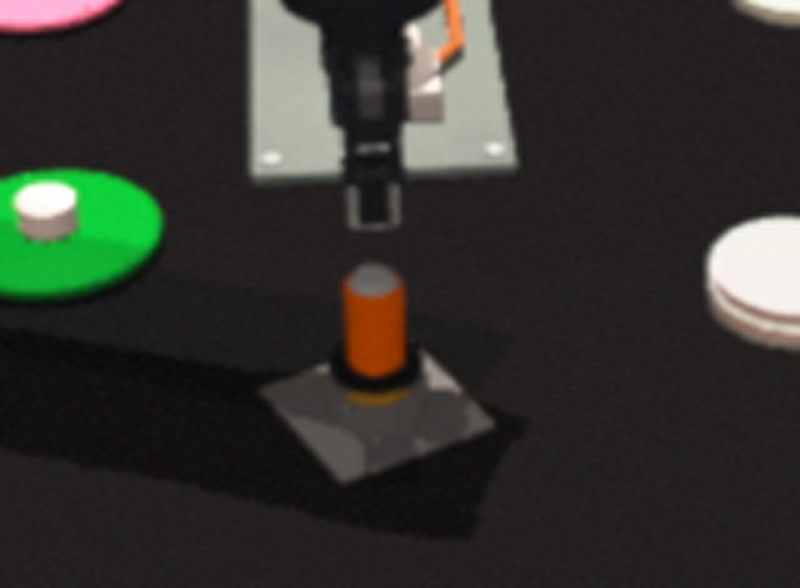

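```bash
python3 -m inch '[[[0.1,4,0,0],[0.1,8,0,0],[0.1,11,0,0],[0.1,11.8,0,0],[0.1,11.8,0,0]]]' -1;python3 -m inch '[[[0,0,0,0],[0,0,0,0]]]'; python3 -c "
from h import *
go(.456,-.329,.044)"
```

```text
clock: 6.53
position: [0.4556, -0.3257, 0.043]
ee_rot: [-1.575, 0.003, -1.697]
wrist_force: [-1.0, 0.4, -0.3]
gripper_width: 0.997
clock: 6.7
position: [0.4583, -0.3286, 0.0476]
ee_rot: [-1.567, -0.002, -1.699]
wrist_force: [-0.4, -1.3, 0.9]
gripper_width: 1.001
clock 6.7 pos [ 0.4583 -0.3286  0.0476] rpy [-89.8  -0.1 -97.3] ROW [ 0.06  0.36 -0.23] 0.03 F [-0.4 -1.3  0.9] w 1.001
```

```bash
python3 -m inch '[[[0,0.2,-0.15,0],[0,0.2,-0.15,0],[0,0.2,-0.15,0]]]'; python3 -c "
from h import *
go(.456,-.329,.044)"
```

```text
clock: 6.95
position: [0.4553, -0.3284, 0.0441]
ee_rot: [-1.569, -0.001, -1.7]
wrist_force: [0.3, 0.0, -0.1]
gripper_width: 1.0
clock 6.95 pos [ 0.4553 -0.3284  0.0441] rpy [-89.9  -0.  -97.4] ROW [0.05 0.01 0.07] 0.02 F [ 0.3  0.  -0.1] w 1.0
```

```bash
for i in 1 2; do python3 -m inch '[[[0,0,0,0],[0,0,0,0],[0,0,0,0],[0,0,0,0],[0,0,0,0]]]' 1 | egrep 'pos|force|grip'; done; python3 -c "
from h import *
go(.456,-.329,.044)
s=snapshot('wrist');cv2.imwrite('pics/w4.png',s['color'][:,:,::-1])"
```

```text
position: [0.455, -0.3281, 0.0431]
wrist_force: [-0.6, 1.1, 5.1]
gripper_width: 0.315
position: [0.455, -0.328, 0.0432]
wrist_force: [0.3, 0.4, 1.5]
gripper_width: 0.312
clock 7.78 pos [ 0.455  -0.328   0.0432] rpy [-90.    0.  -97.4] ROW [ 0.08 -0.08  0.11] 0.02 F [0.3 0.4 1.5] w 0.312
```

View pics/w4.png

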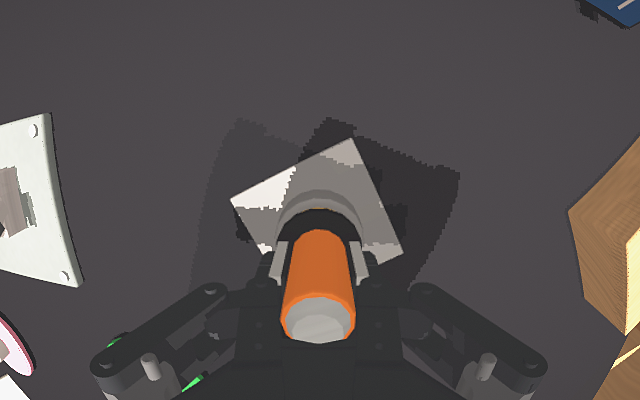

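```bash
python3 -m inch '[[[0,-0.6,0,0],[0,-1.1,0,0],[0,-1.1,0,0]]]' | egrep 'pos|force|grip'; python3 -m inch '[[[0,0,-0.4,0],[0,0,-0.8,0],[0,0,-1.2,0],[0,0,-1.6,0],[0,0,-2,0]]]' | egrep 'pos|force|grip'; python3 -c "
from h import *
go(.456,-.329,.044)
s=snapshot('wrist');cv2.imwrite('pics/w5.png',s['color'][:,:,::-1])
a=snapshot('side');cv2.imwrite('pics/s5.png',cv2.resize(a['color'][200:340,230:390,::-1],None,fx=5,fy=4.2,interpolation=cv2.INTER_CUBIC))"
```

```text
position: [0.4555, -0.3283, 0.0552]
wrist_force: [0.8, -0.0, -1.3]
gripper_width: 0.313
position: [0.438, -0.326, 0.0556]
wrist_force: [10.3, -3.0, 0.1]
gripper_width: 0.314
clock 8.5 pos [ 0.438  -0.326   0.0556] rpy [-89.6  -0.1 -97.3] ROW [0.06 1.17 1.81] 0.03 F [10.3 -3.   0.1] w 0.314
```

View pics/w5.png

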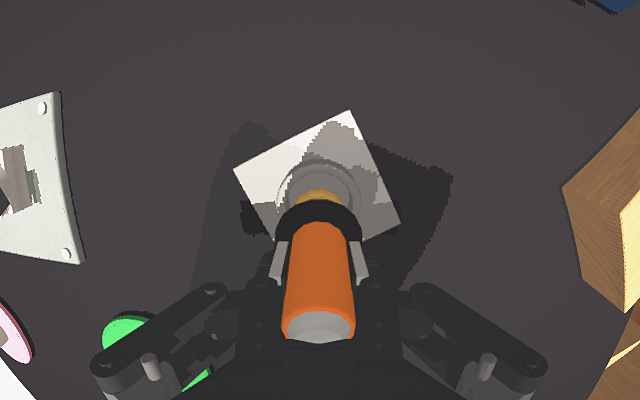

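View pics/s5.png

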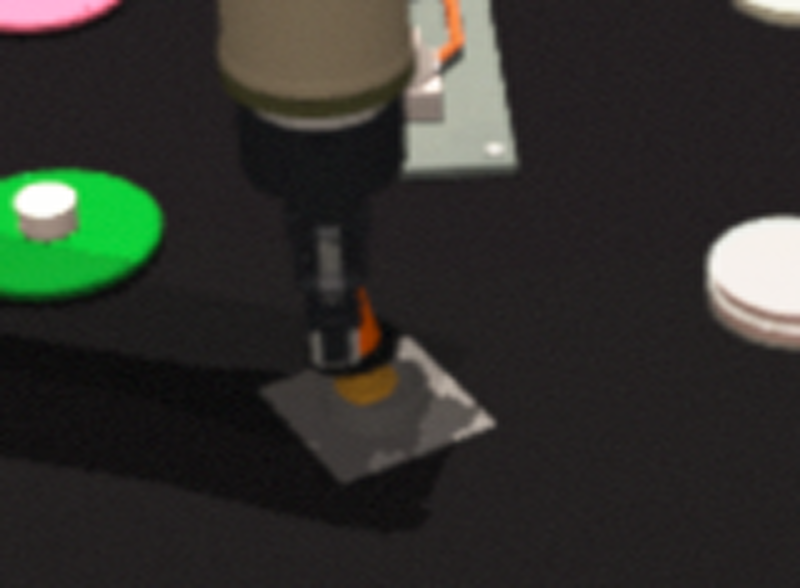

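```bash
python3 -m inch '[[[0,0,-0.4,0],[0,0,-0.8,0],[0,0,-1.2,0],[0,0,-1.3,0],[0,0,-1.3,0]]]' | egrep 'pos|force|grip'; python3 -c "
from h import *
go(.456,-.329,.044)
s=snapshot('wrist');cv2.imwrite('pics/w6.png',s['color'][:,:,::-1])
a=snapshot('side');cv2.imwrite('pics/s6.png',cv2.resize(a['color'][230:330,250:370,::-1],None,fx=6,fy=6,interpolation=cv2.INTER_CUBIC))"
```

```text
position: [0.4251, -0.3247, 0.0556]
wrist_force: [8.1, -1.8, 0.2]
gripper_width: 0.311
clock 9.02 pos [ 0.4251 -0.3247  0.0556] rpy [-89.6  -0.1 -97.3] ROW [0.03 1.18 3.11] 0.03 F [ 8.1 -1.8  0.2] w 0.311
```

View pics/s6.png

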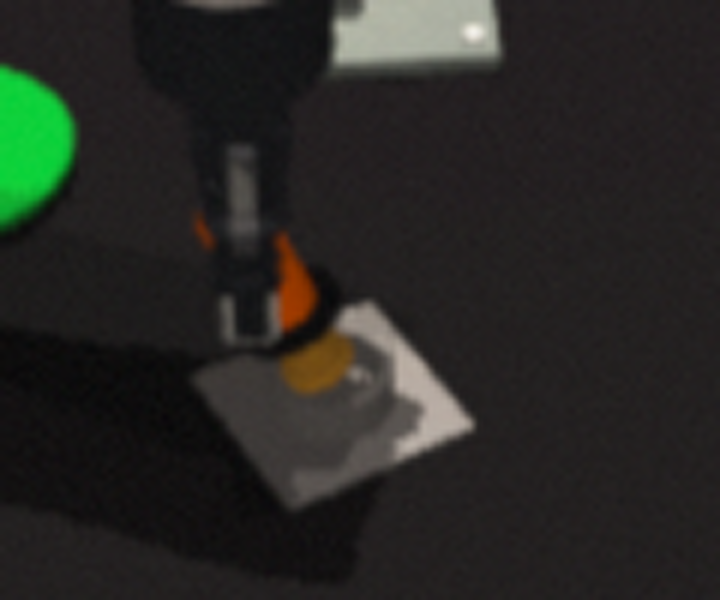

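View pics/w6.png

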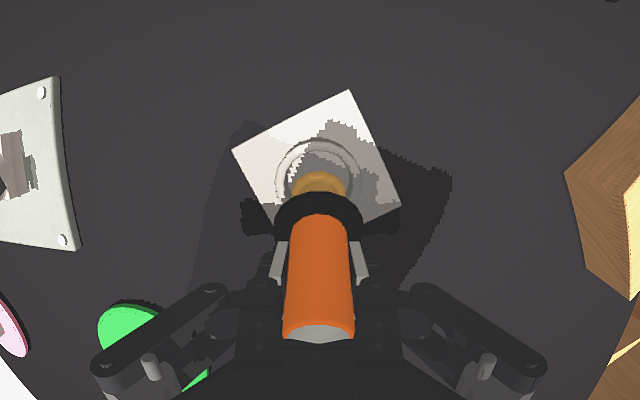

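```bash
cat >> h.py <<'E'
from scipy.optimize import least_squares
def wcloud(s):
    K=s["intrinsics"];v,u=np.mgrid[:400,:640];z=s["z_map"]
    x,y=(u-K[0,2])/K[0,0],(v-K[1,2])/K[1,1];r=np.hypot(x,y)+1e-9
    p=np.stack([x/r*np.tan(r)*z,y/r*np.tan(r)*z,z],-1)
    return p@s["pose"][:3,:3].T+s["pose"][:3,3]
def axisfit(s):
    p,R=tool();P=wcloud(s);c=s["color"].astype(int)
    m=(c[...,0]>c[...,2]+70)&(c[...,0]>c[...,1]+50)&(s["z_map"]>0)&(np.linalg.norm(P-p,axis=-1)<.09)
    q=P[m];c0=p-R[:,1]*.019
    def f(a):
        o=c0+np.array([a[0],a[1],0]);d=np.array([a[2],a[3],1]);d/=np.linalg.norm(d)
        w=q-o;return np.linalg.norm(w-np.outer(w@d,d),axis=1)-.014
    r=least_squares(f,[0,0,-.3,0],loss="soft_l1",f_scale=.001).x
    d=np.array([r[2],r[3],1]);d/=np.linalg.norm(d)
    o=c0+[r[0],r[1],0];t=(q-o)@d
    lo=o+d*np.percentile(t,1)  # near shoulder top (36 mm)
    hi=np.percentile(t,99)
    yw=np.radians(-7.5);ex=np.array([np.cos(yw),np.sin(yw),0]);ey=np.array([-np.sin(yw),np.cos(yw),0])
    print("n",len(q),"axis",d.round(3),"tiltx",np.degrees(np.arctan2(-d@ex,d[2])).round(1),"tilty",np.degrees(np.arctan2(d@ey,d[2])).round(1),"o",o.round(4),"span",np.percentile(t,[1,99]).round(4),"rms",np.std(f(r)).round(4))
    m_from_cap=o+d*(hi-.094);m_from_sh=lo-d*.036
    print("mouth via cap end",m_from_cap.round(4),"via shoulder",m_from_sh.round(4))
    return d,m_from_sh
E
python3 -m inch '[[[0,-3,0,0],[0,-6,0,0],[0,-8,0,0],[0,-8,0,0],[0,-8,0,0]]]' | egrep 'pos|force|grip'; python3 -c "
from h import *
np.set_printoptions(precision=4,suppress=True)
go(.456,-.329,.044)
s=snapshot('wrist');cv2.imwrite('pics/w7.png',s['color'][:,:,::-1]);axisfit(s)
a=snapshot('side');cv2.imwrite('pics/s7.png',cv2.resize(a['color'][200:320,240:380,::-1],None,fx=5,fy=5,interpolation=cv2.INTER_CUBIC))
b=snapshot('top')
for q in('charger_mouth','charger_mid'):
  A=[place_of(z,q)[:2] for z in (a,b)];print(q,A,tri(a,A[0][0]['centre'],b,A[1][0]['centre']) if A[0] and A[1] else '')"
```

```text
position: [0.4223, -0.3242, 0.1349]
wrist_force: [0.0, -0.1, -1.9]
gripper_width: 0.316
clock 9.53 pos [ 0.4223 -0.3242  0.1349] rpy [-89.9  -0.1 -97.4] ROW [0.03 9.1  3.39] 0.02 F [ 0.  -0.1 -1.9] w 0.316
n 6974 axis [-0.381  0.053  0.923] tiltx 22.6 tilty 0.2 o [ 0.4279 -0.3242  0.1526] span [-0.0184  0.0373] rms 0.0005
mouth via cap end [ 0.4495 -0.3272  0.1002] via shoulder [ 0.4487 -0.3271  0.1023]
charger_mouth [[{'centre': [298.6, 265.6], 'conf': 0.62}], [{'centre': [486.8, 252.1], 'conf': 0.43}]] (array([ 0.4505, -0.3236,  0.0976]), np.float64(0.011785031337924466))
charger_mid [[{'centre': [293.2, 246.5], 'conf': 0.76}], [{'centre': [494.0, 262.6], 'conf': 0.47}]] (array([ 0.4332, -0.321 ,  0.1551]), np.float64(0.001864364120643342))
```

View pics/s7.png

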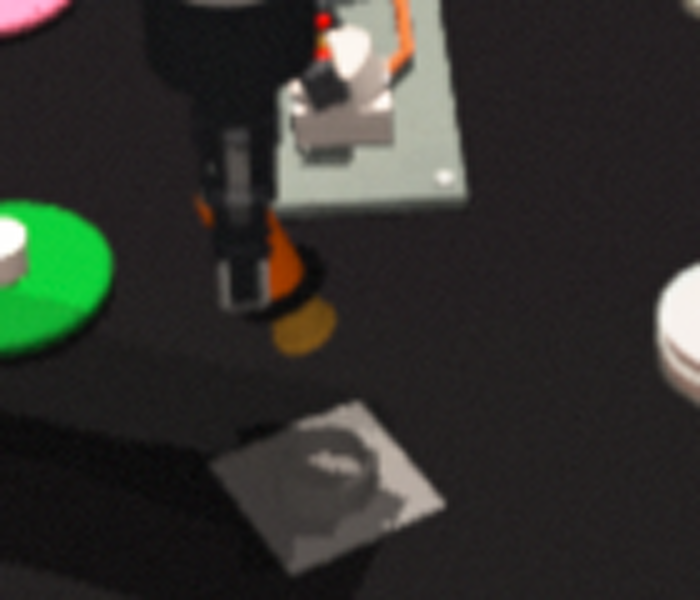

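View pics/w7.png

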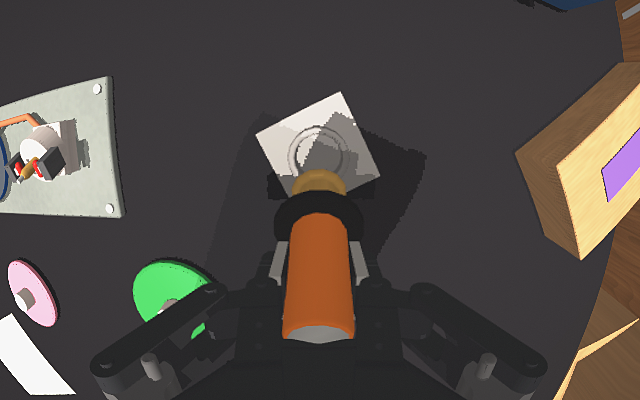

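```bash
python3 -c "
from h import *
go(.459,-.044,.16)"
```

```text
clock 9.88 pos [ 0.4217 -0.3234  0.1331] rpy [-90.1   0.1 -97.4] ROW [-28.19  -2.67   0.11] 0.02 F [ 0.9  0.1 -1.9] w 0.314
```

```bash
python3 -m inch '[[[-4,-2.7,0.1,0],[-8,-2.7,0.1,0],[-12,-2.7,0.1,0],[-16,-2.7,0.1,0],[-20,-2.7,0.1,0]]]' | egrep 'pos|force|grip';  python3 -c "
from h import *
go(.459,-.044,.16)"
```

```text
position: [0.4487, -0.1235, 0.161]
wrist_force: [1.4, 0.3, -2.0]
gripper_width: 0.308
clock 10.3 pos [ 0.4487 -0.1235  0.161 ] rpy [-90.    0.  -97.4] ROW [-8.02  0.1   0.  ] 0.02 F [ 1.4  0.3 -2. ] w 0.308
```

```bash
python3 -m inch '[[[-3,0,0,0],[-6,0,0,0],[-8,0,0,0],[-8,0,0,0],[-8,0,0,0]]]' | egrep 'pos|force|grip';  python3 - <<'E'
from h import *
np.set_printoptions(precision=4,suppress=True)
go(.459,-.044,.16)
s=snapshot('wrist');cv2.imwrite('pics/w8.png',s['color'][:,:,::-1]);d,m=axisfit(s)
a=snapshot('side');cv2.imwrite('pics/s8.png',cv2.resize(a['color'][130:250,240:380,::-1],None,fx=5,fy=5,interpolation=cv2.INTER_CUBIC))
print([(p['centre'],p['conf']) for p in place_of(s,'nipple_seat')])
# red rollers in wrist
P=wcloud(s);c=s['color'].astype(int)
k=(c[...,0]>c[...,1]+90)&(abs(c[...,1]-c[...,2])<35)&(np.hypot(P[...,0]-.5,P[...,1]+.05)<.05)
n,l,st,ce=cv2.connectedComponentsWithStats(k.astype(np.uint8))
for i in range(1,n):
    if st[i,4]>8: print(ce[i],st[i,4],np.median(P[l==i],0))
E
```

```text
position: [0.4591, -0.045, 0.1609]
wrist_force: [-0.2, -0.7, -1.6]
gripper_width: 0.311
clock 10.72 pos [ 0.4591 -0.045   0.1609] rpy [-90.    0.  -97.2] ROW [-0.1   0.09 -0.02] 0.06 F [-0.2 -0.7 -1.6] w 0.311
n 7018 axis [-0.379  0.051  0.924] tiltx 22.5 tilty 0.0 o [ 0.4642 -0.0451  0.1798] span [-0.0199  0.0359] rms 0.0015
mouth via cap end [ 0.4862 -0.048   0.1261] via shoulder [ 0.4854 -0.0479  0.1281]
[([312.0, 137.8], 0.76)]
[291.5078 150.1347] 193 [ 0.5037 -0.0297  0.0703]
[335.5778 150.2833] 180 [ 0.4995 -0.0625  0.0706]
```

View pics/w8.png

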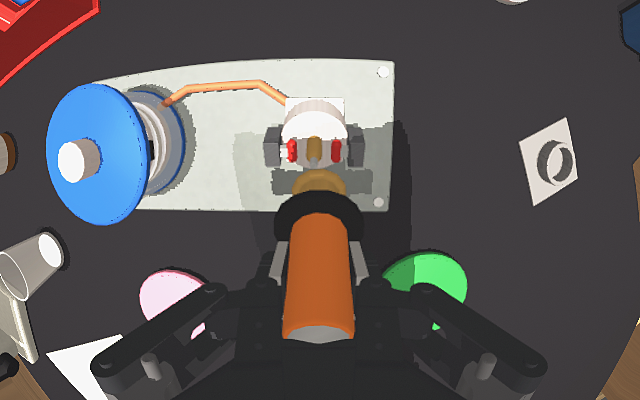

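View pics/s8.png

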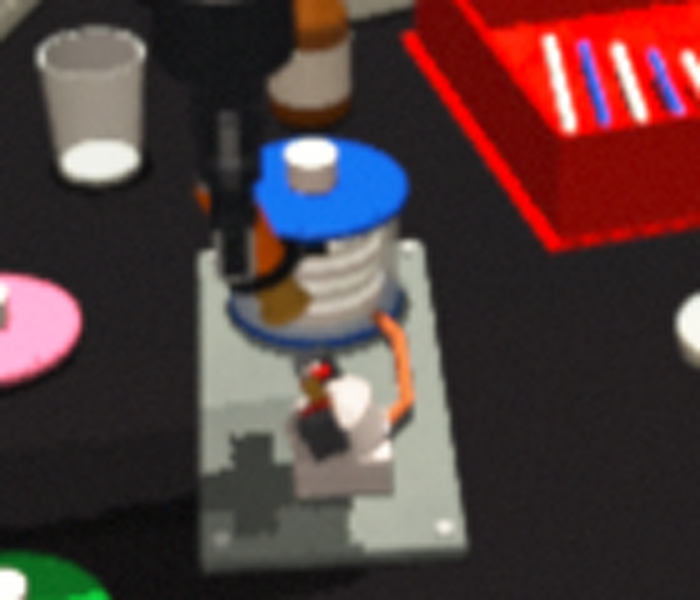

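```bash
python3 - <<'E'
from h import *
np.set_printoptions(precision=4,suppress=True)
s=snapshot('wrist');c=s['color'].astype(int);P=wcloud(s)
cv2.imwrite('pics/w9.png',cv2.resize(s['color'][90:220,250:390,::-1],None,fx=5.5,fy=4.5,interpolation=cv2.INTER_CUBIC))
k=(c[...,0]>c[...,2]+50)&(c[...,1]>c[...,2]+30)&(P[...,2]<.11)&(np.hypot(P[...,0]-.5,P[...,1]+.05)<.04)
k[:,:300]=0;k[:,326:]=0
v,u=np.where(k);print(len(u),u.min(),u.max(),v.min(),v.max())
q=P[k];print(np.median(q,0))
for r in range(v.min(),v.max()+1,4):
    j=v==r
    if j.sum(): print(r,u[j].min(),u[j].max(),q[j].mean(0))
# metal face / guide blocks mid
E
```

```text
318 303 317 136 173
[ 0.5036 -0.0469  0.0713]
136 307 313 [ 0.511  -0.0472  0.0569]
140 304 317 [ 0.5083 -0.0473  0.0619]
144 304 317 [ 0.5057 -0.0471  0.0665]
148 303 317 [ 0.5034 -0.0465  0.0721]
152 303 317 [ 0.5008 -0.0463  0.0755]
156 303 317 [ 0.4982 -0.046   0.0775]
160 305 315 [ 0.4949 -0.0465  0.0765]
```

View pics/w9.png

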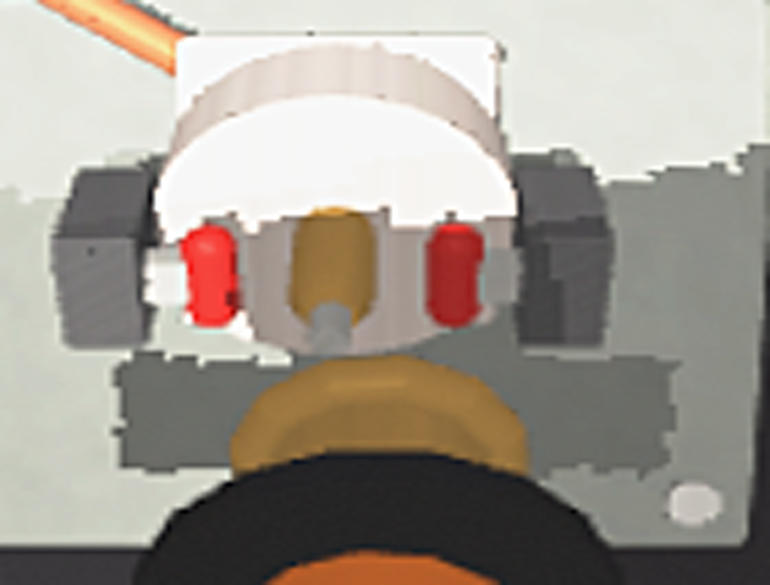

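```bash
cat >> h.py <<'E'
AX=np.array([-.419,.0551,.9063])
def nip(s):
    c=s['color'].astype(int);P=wcloud(s)
    k=(c[...,0]>c[...,2]+50)&(c[...,1]>c[...,2]+30)&(P[...,2]<.08)&(P[...,2]>.058)&(np.hypot(P[...,0]-.5,P[...,1]+.05)<.03)
    q=P[k]
    def f(a):
        w=q-[a[0],a[1],.055];return np.linalg.norm(w-np.outer(w@AX,AX),axis=1)-.006
    r=least_squares(f,[.507,-.048],loss="soft_l1",f_scale=.001);
    print("nipple seat",len(q),r.x.round(4),"rms",np.std(r.fun).round(5));return np.array([*r.x,.055])
E
python3 - <<'E'
from h import *
s=snapshot('wrist');n=nip(s);d,m=axisfit(s)
print("mouth in nipple frame: height",(m-n)@AX,"lateral",((m-n)-((m-n)@AX)*AX).round(4))
go(.459,-.044,.16)
b=snapshot('top');P=cloud(b);c=b['color'].astype(int)
E
```

```text
nipple seat 300 [ 0.5052 -0.0466] rms 0.0009
n 7013 axis [-0.379  0.053  0.924] tiltx 22.5 tilty 0.2 o [ 0.464  -0.0476  0.1799] span [-0.0201  0.0358] rms 0.0017
mouth via cap end [ 0.4861 -0.0507  0.1261] via shoulder [ 0.4853 -0.0506  0.1281]
mouth in nipple frame: height 0.07441329069204258 lateral [ 0.0112 -0.0081  0.0057]
clock 10.97 pos [ 0.459  -0.0475  0.1609] rpy [-90.   -0.  -97.5] ROW [-0.35  0.09 -0.04] -0.0 F [-0.  -0.3 -1.3] w 0.308
```

```bash
python3 -m inch '[[[-0.55,1.2,0.28,0],[-0.55,2.4,0.28,0],[-0.55,3.5,0.28,0],[-0.55,3.5,0.28,0],[-0.55,3.5,0.28,0]]]' | egrep 'pos|force|grip'; python3 -m inch '[[[0,0,0,0],[0,0,0,0],[0,0,0,0]]]' | egrep 'pos|force'; python3 - <<'E'
from h import *
go(.4625,-.0424,.1252)
s=snapshot('wrist');n=nip(s);d,m=axisfit(s)
print("mouth in nipple frame: height",(m-n)@AX,"lateral",((m-n)-((m-n)@AX)*AX).round(4))
cv2.imwrite('pics/w10.png',cv2.resize(s['color'][110:230,250:390,::-1],None,fx=5.5,fy=4.8,interpolation=cv2.INTER_CUBIC))
a=snapshot('side');cv2.imwrite('pics/s10.png',cv2.resize(a['color'][160:240,270:350,::-1],None,fx=7,fy=7,interpolation=cv2.INTER_CUBIC))
E
```

```text
position: [0.462, -0.0415, 0.1255]
wrist_force: [-0.6, -0.9, -1.2]
gripper_width: 0.31
position: [0.4631, -0.0413, 0.1267]
wrist_force: [0.1, 0.3, -1.5]
clock 11.68 pos [ 0.4631 -0.0413  0.1267] rpy [-89.9   0.  -97.4] ROW [ 0.12  0.15 -0.04] 0.02 F [ 0.1  0.3 -1.5] w 0.313
nipple seat 360 [ 0.5054 -0.0466] rms 0.00057
n 7535 axis [-0.384  0.054  0.922] tiltx 22.8 tilty 0.2 o [ 0.4682 -0.0413  0.1457] span [-0.0842  0.0359] rms 0.0018
mouth via cap end [ 0.4905 -0.0445  0.0921] via shoulder [ 0.5144 -0.0478  0.0348]
mouth in nipple frame: height -0.022125767940987667 lateral [-0.0003 -0.     -0.0001]
```

View pics/w10.png

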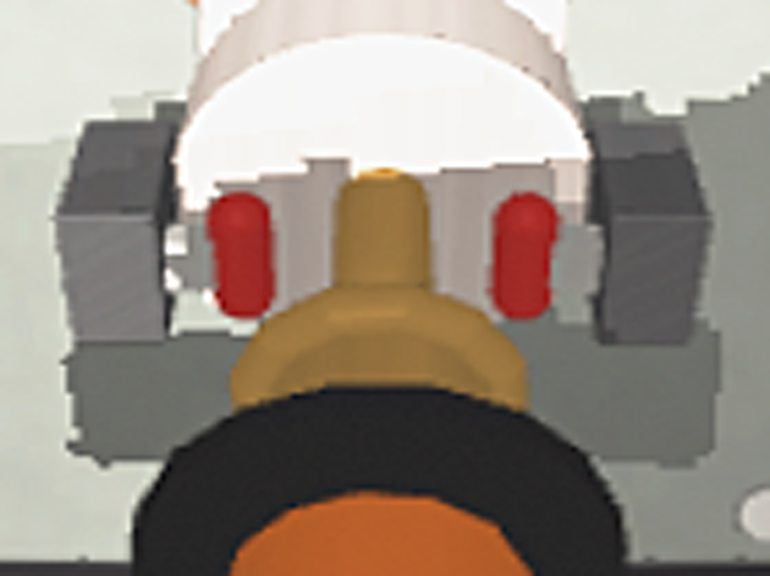

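View pics/s10.png

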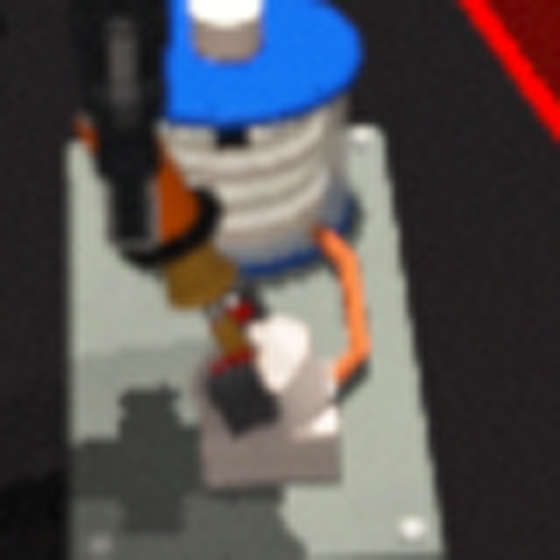

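```bash
python3 -m inch '[[[0,0.45,0.1,0],[0,0.9,0.32,0],[0,1.35,0.53,0],[0,1.8,0.75,0],[0,1.8,0.75,0]]]' | egrep 'pos|force|grip'; python3 -m inch '[[[0,0,0,0],[0,0,0,0]]]' | egrep 'pos|force'; python3 - <<'E'
from h import *
go(.4625,-.0424,.1252)
s=snapshot('wrist')
cv2.imwrite('pics/w11.png',cv2.resize(s['color'][110:230,250:390,::-1],None,fx=5.5,fy=4.8,interpolation=cv2.INTER_CUBIC))
a=snapshot('side');cv2.imwrite('pics/s11.png',cv2.resize(a['color'][160:240,270:350,::-1],None,fx=7,fy=7,interpolation=cv2.INTER_CUBIC))
E
```

```text
position: [0.4698, -0.0421, 0.1068]
wrist_force: [-0.1, 0.0, -1.6]
gripper_width: 0.312
position: [0.47, -0.042, 0.108]
wrist_force: [-0.2, -0.4, -1.0]
clock 12.37 pos [ 0.47  -0.042  0.108] rpy [-90.    0.  -97.4] ROW [ 0.14 -1.72 -0.74] 0.02 F [-0.2 -0.4 -1. ] w 0.31
```

View pics/w11.png

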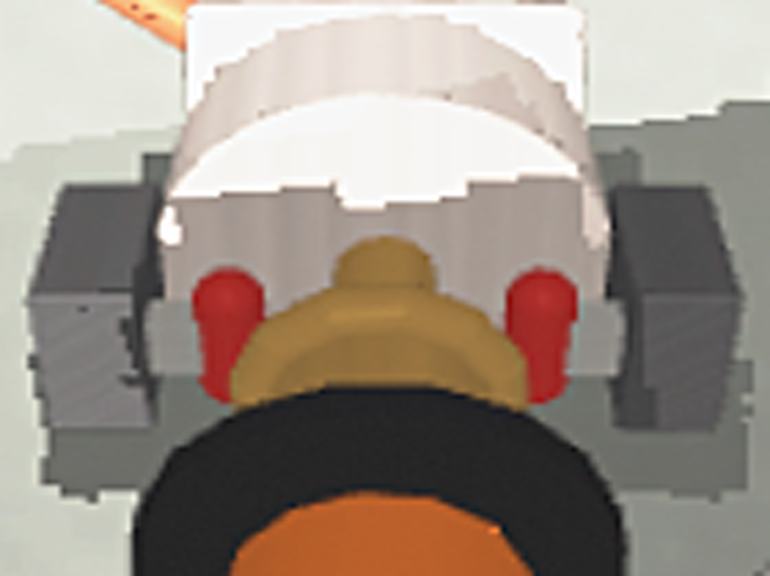

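View pics/s11.png

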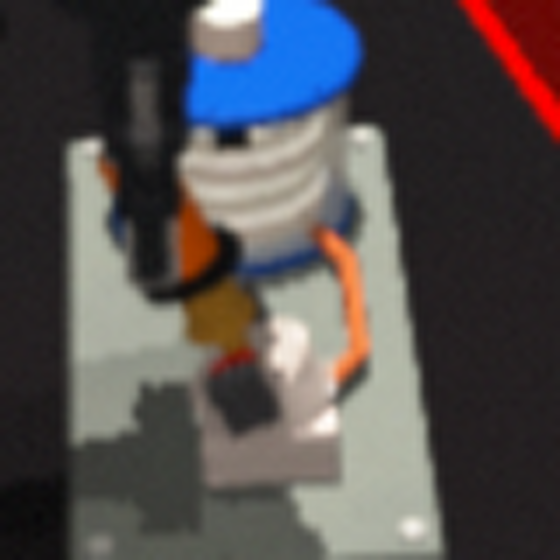

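```bash
python3 -m inch '[[[0,0.3,0.14,0],[0,0.6,0.28,0],[0,0.9,0.42,0],[0,0.9,0.42,0]]]' | egrep 'pos|force|grip'; python3 -m inch '[[[0,0.2,0.1,0],[0,0.4,0.19,0],[0,0.4,0.19,0]]]' | egrep 'pos|force'
```

```text
position: [0.4743, -0.0428, 0.0986]
wrist_force: [-0.5, -0.8, 0.7]
gripper_width: 0.319
position: [0.4763, -0.043, 0.0945]
wrist_force: [2.2, -1.4, -4.3]
```

```bash
python3 -m inch '[[[0,0,0,0],[0,0,0,0]]]' | egrep 'pos|force|grip';python3 - <<'E'
from h import *
go(.4625,-.0424,.1252)
s=snapshot('wrist')
d,m=axisfit(s)
cv2.imwrite('pics/w12.png',cv2.resize(s['color'][110:230,250:390,::-1],None,fx=5.5,fy=4.8,interpolation=cv2.INTER_CUBIC))
a=snapshot('side');cv2.imwrite('pics/s12.png',cv2.resize(a['color'][160:240,270:350,::-1],None,fx=7,fy=7,interpolation=cv2.INTER_CUBIC))
E
```

```text
position: [0.4762, -0.043, 0.0948]
wrist_force: [2.2, -1.1, -6.2]
gripper_width: 0.315
clock 13.22 pos [ 0.4762 -0.043   0.0948] rpy [-90.    0.  -97.4] ROW [ 0.12 -3.04 -1.36] 0.02 F [ 2.2 -1.1 -6.2] w 0.315
n 7493 axis [-0.387  0.054  0.921] tiltx 23.0 tilty 0.2 o [ 0.4813 -0.043   0.1138] span [-0.0499  0.0357] rms 0.0018
mouth via cap end [ 0.5038 -0.0462  0.0602] via shoulder [ 0.5145 -0.0477  0.0348]
```

View pics/w12.png

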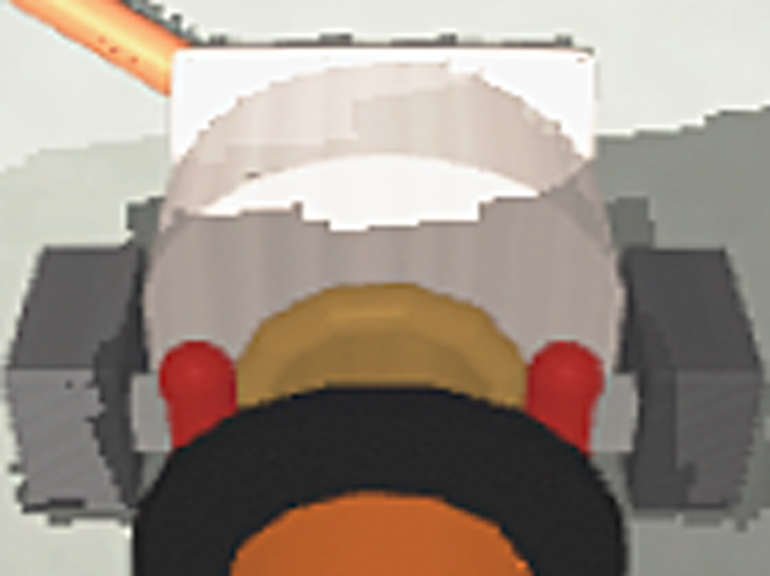

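View pics/s12.png

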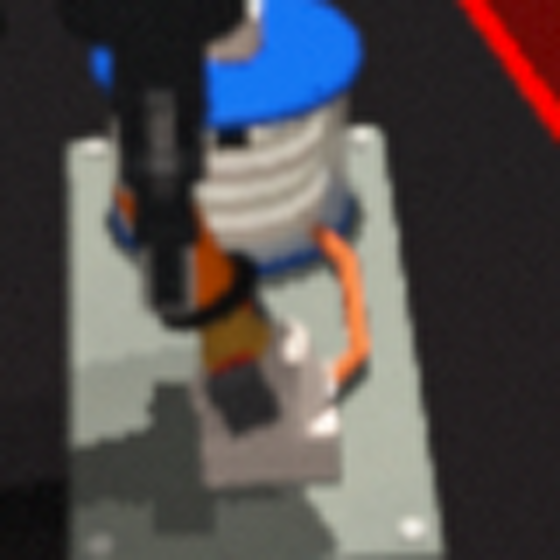

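```bash
python3 -m inch '[[[0,0.15,0.07,0],[0,0.3,0.14,0],[0,0.5,0.23,0],[0,0.5,0.23,0],[0,0.5,0.23,0]]]' | egrep 'pos|force|grip'; python3 -m inch '[[[0,0.15,0.07,0],[0,0.3,0.14,0],[0,0.3,0.14,0]]]' | egrep 'pos|force'
```

```text
position: [0.4783, -0.0432, 0.0904]
wrist_force: [-3.5, -1.3, 5.2]
gripper_width: 0.312
position: [0.4792, -0.0433, 0.0885]
wrist_force: [-14.0, 0.3, 21.5]
```

```bash
python3 -m inch '[[[0,0.1,0.05,0],[0,0.1,0.05,0],[0,0.1,0.05,0]]]' | egrep 'pos|force|grip';python3 - <<'E'
from h import *
go(.4625,-.0424,.1252)
s=snapshot('wrist')
d,m=axisfit(s)
print("angle to AX deg",np.degrees(np.arccos(d@AX)))
cv2.imwrite('pics/w13.png',cv2.resize(s['color'][110:230,250:390,::-1],None,fx=5.5,fy=4.8,interpolation=cv2.INTER_CUBIC))
a=snapshot('side');cv2.imwrite('pics/s13.png',cv2.resize(a['color'][160:240,270:350,::-1],None,fx=7,fy=7,interpolation=cv2.INTER_CUBIC))
E
```

```text
position: [0.4792, -0.0433, 0.0884]
wrist_force: [-20.1, 0.4, 33.3]
gripper_width: 0.312
clock 14.23 pos [ 0.4792 -0.0433  0.0884] rpy [-90.1  -0.1 -97.4] ROW [ 0.13 -3.68 -1.68] 0.03 F [-20.1   0.4  33.3] w 0.312
n 7267 axis [-0.382  0.054  0.923] tiltx 22.7 tilty 0.2 o [ 0.4844 -0.0433  0.1074] span [-0.0431  0.036 ] rms 0.0015
mouth via cap end [ 0.5066 -0.0464  0.0539] via shoulder [ 0.5146 -0.0476  0.0345]
angle to AX deg 2.3330838451233245
```

View pics/w13.png

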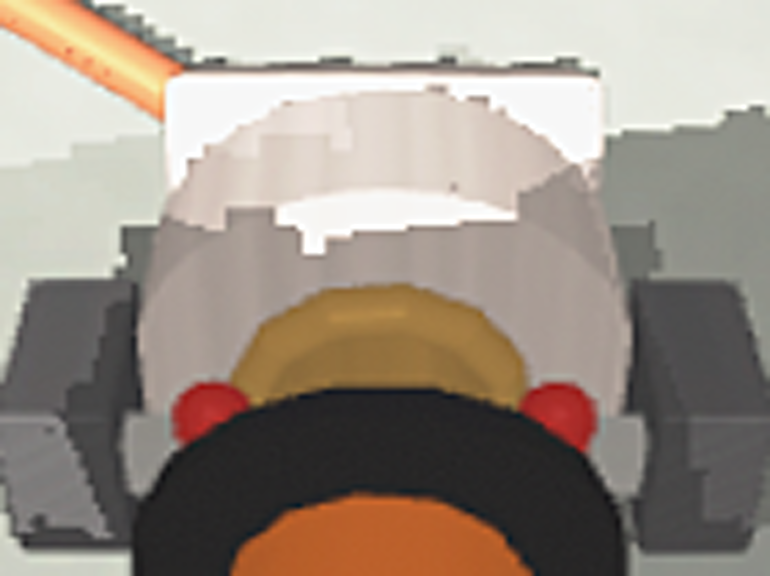

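View pics/s13.png

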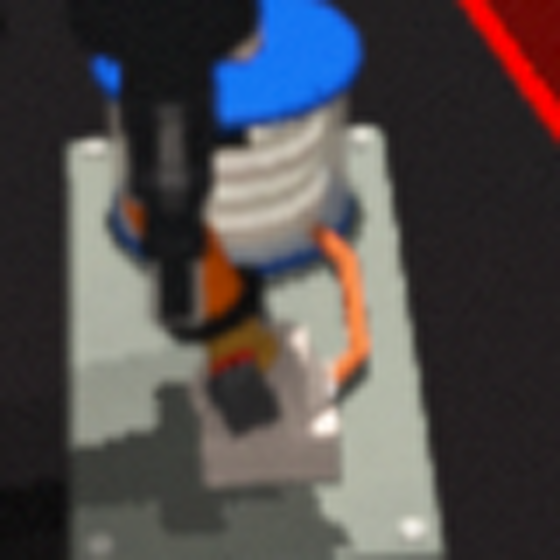

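```bash
python3 -m inch '[[[0,-0.07,-0.03,0],[0,-0.07,-0.03,0],[0,-0.07,-0.03,0],[0,-0.07,-0.03,0]]]' | egrep 'pos|force|grip';python3 - <<'E'
from h import *
go(.4625,-.0424,.1252)
b=snapshot('top');P=cloud(b);c=b['color'].astype(int)
m=(c[...,2]>c[...,0]+70)&(np.hypot(P[...,0]-.53,P[...,1]-.134)<.057)&(P[...,2]>.09);q=P[m]
A=np.c_[q[:,:2]-[.53,.134],np.ones(len(q))];print(len(q),np.linalg.lstsq(A,q[:,2],rcond=None)[0],q.min(0),q.max(0))
for n in("dish_b","dishes_a","beaker","reagent"):
    print(n,[(p["centre"],round(p["conf"],2),atz(b,p["centre"],0)[:2].round(3)) for p in place_of(b,n)][:2])
axisfit(snapshot('wrist'));go(.4625,-.0424,.1252)
E
```

```text
position: [0.4792, -0.0433, 0.0885]
wrist_force: [-14.6, -0.0, 23.4]
gripper_width: 0.311
clock 14.67 pos [ 0.4792 -0.0433  0.0885] rpy [-90.1  -0.1 -97.4] ROW [ 0.13 -3.67 -1.67] 0.03 F [-14.6  -0.   23.4] w 0.311
1658 [ 0.00012672 -0.0001353   0.10055083] [0.47483523 0.07756221 0.0938882 ] [0.58670432 0.18947541 0.10669512]
dish_b [([327.3, 122.5], 0.88, array([0.794, 0.055]))]
dishes_a [([455.0, 166.7], 0.59, array([ 0.679, -0.28 ]))]
beaker [([206.6, 263.9], 0.87, array([0.421, 0.359]))]
reagent [([184.4, 199.4], 0.86, array([0.586, 0.423]))]
n 7258 axis [-0.383  0.054  0.922] tiltx 22.8 tilty 0.2 o [ 0.4844 -0.0433  0.1075] span [-0.043   0.0359] rms 0.0014
mouth via cap end [ 0.5066 -0.0465  0.054 ] via shoulder [ 0.5146 -0.0476  0.0347]
clock 14.97 pos [ 0.4792 -0.0433  0.0885] rpy [-90.1  -0.1 -97.4] ROW [ 0.13 -3.67 -1.67] 0.03 F [-14.    0.3  24.2] w 0.315
```

```bash
python3 -c "
from station import *
print(close_job())"
```

```text
the job is handed in; nothing more can be done
None
```

I pressed the lid down onto the rim and pushed the charger onto the tilted nipple until it stopped fully home. I then handed the job in at about 15 s of robot time, still gripping and pressing; no verdict was reported.

- **Lid:** pressed on the knob with the shut fingers at 23 N or more. The last check put its top face at 0.1006 m, against 0.101 m for a seated lid, and level within 0.001 rad.
- **Charger:** the tool can only turn about its own axis, so I tilted the charger in the grip by levering it against the dock collar.
- **Coupler:**
  - The charger ended 2.3° (about 0.04 rad) off the nipple axis; the limit is 0.1 rad.
  - The mouth measures about 1 mm from the seat, which is within the cameras' 2 mm calibration.
  - Pressing harder moved it no further. The final push is steady at about 28 N, and the rollers look sprung back behind the bead.
  - I could not read the valve and catch values directly; that they are met comes from the pictures and forces.
- **Neighbours:** I kept the arm clear of the dishes, beaker and bottle. The network's readings for the dishes and beaker shifted by up to 8 mm. The bottle's shifted by about 2 cm, which I take for network scatter because the arm never went near it; I did not check that further.
- **Other disagreements:** the wrist and top cameras differed by 2 to 3 mm on the nipple's position. I followed the wrist camera, and the coupler went on with almost no side force.

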